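# Index the carton stamp to its bar type

### The job

The carton stamp lies in its blue bench rest. With a fingertip, flick the edge of the black thumbwheel at its side forward (top edge moving away from the handle) until the type with the one long bar has clicked round to face squarely out of the front of the stamp; stop on exactly that click and do not run past it. Keep off the type drum, leave the stamp lying in its rest, and do not disturb the tape roll, ink bottle and carton around it.

Things in the scene. Friction and masses are not known exactly. Their poses are not given: they have to be found in the camera images.
- wheel_centre (a point): Centre of the black thumbwheel, on its axis at mid-thickness, 75 mm above the bench. x points out of the front of the level stamp (handle lies to -x), y along the axis away from the drum, z up. Wheel 14 mm thick; eight radial teeth, each 7 mm thick, standing free from 29 to 42 mm radius, every 45 degrees. At each click rest two teeth stand 22.5 degrees before and behind the top
- thumbwheel (a joint): Turn of thumbwheel and type drum, rad; grows as the top moves to +x of wheel_centre. A click is 0.785; it springs to rest within 0.02 of multiples of it. 0 = bar faces squarely out of the front. Starts 2, 3 or 4 clicks short (about -1.57, -2.36, -3.14). Leaving a click takes 2 to 3 N at the teeth; past half-way the spring draws it to the next, damped: no coasting at moderate speed
- type_drum: Bare-metal eight-sided drum turning with the thumbwheel, between two steel cheeks; 84 mm over the type, 50 mm long. Origin on the axis at mid-length, 58 mm from the wheel's middle plane. Its y is the axis, its x points out through the bar. Black rubber type: one long bar 46 x 10 mm, the other flats one to seven dots; turned forward, one dot, two, ... seven, bar come to the front. Not to be touched
- stamp: The whole hand stamp, about 0.7 kg, loose in the notches of its rest with 1 to 2 mm of play. Origin on the axle at the middle of the drum, 75 mm above the bench; x out of the front, y towards the thumbwheel, z up; the black handle ends 205 mm behind. Between drum and wheel a grey detent case, 26 mm radius, ends 13 mm from the wheel's middle plane; the drum ends 33 mm from it
- rest: The fixed blue sheet-steel rest. Origin on the bench top straight below stamp's origin, same axes. Base plate 215 x 135 x 6 mm; the notched post beyond the wheel is 79 mm high and stands 10 to 14 mm from the wheel's middle plane, the axle end reaches 18 mm from it: above that height nothing stands beside the wheel on that side
- tape_roll: bystander: roll of brown tape lying flat, 100 mm across, 48 mm high, origin at the centre of its underside
- ink_bottle: bystander: white ink bottle with a black cap, 42 mm across, 95 mm high, origin at the centre of its underside
- carton: bystander: small taped carton 100 x 130 x 75 mm high, origin at the centre of its underside

How it is judged:
At the end, for the whole second after the job is handed in: The thumbwheel, turned forward, rests in the click where the bar faces out of the front (within 0.12 rad of 0, still); the stamp still lies in its rest (axle within 8 mm, level within 0.08 rad); tape roll, ink bottle and carton within 15 mm of where they stood (value of joint thumbwheel between -0.12 and 0.12 rad and velocity of joint thumbwheel between -0.1 and 0.1 rad/s and distance of stamp from where it was at the start of the episode below 0.008 m and angle between stamp's own z axis and vertical below 0.08 rad and distance of each of tape_roll, ink_bottle, carton from where it was at the start of the episode below 0.015 m); the robot touches nothing.
It fails at once if the wheel is run past the bar (value of joint thumbwheel above 0.6 rad).
It fails at once if the type drum is touched (more than 1 N) (contact force between any of the fingers, the arm and type_drum above 1 N).
It fails at once if the stamp is lifted, tipped or pushed out of its rest (axle by more than 10 mm, or tilted over 0.12 rad) (distance of stamp from where it was at the start of the episode above 0.01 m or angle between stamp's own z axis and vertical above 0.12 rad).
It fails at once if a bystander is shifted by more than 20 mm (distance of any of tape_roll, ink_bottle, carton from where it was at the start of the episode above 0.02 m).
It also fails if it takes over 45 s, if anything falls off the work surface, if the arm or the gripper's body presses on something with over 40 N, if the wrist force passes 120 N, or if a joint passes its speed limit or range.

### The arm

A 7-joint arm with a two-finger parallel gripper is mounted at the origin on the work surface. World frame = base frame: x ahead of the robot, y to its left, z up, the work surface at z = 0. Lengths are in m, angles in rad, forces in N, time in s.
With the tool pointing down it reaches from about 0.4 to 0.925 m from the base axis. Payload 5.6 kg.
Tool frame: the origin (TCP) lies midway between the tips of the shut fingers; the grasp point (between the pads) lies arm.hold_point_z behind it (arm.hold_point_z is the distance from the TCP to the grasp point, in m); z points along the fingers, y is the direction in which the jaws open and shut (so a half turn about z gives the same grasp; the last joint's range is limited). The gripper opens to 85 mm and grips with 20 to 120 N. Pads are 22 mm wide; open, the fingers measure 114 mm over their backs; the gripper's body (76 mm by 85 mm) begins 54 mm behind the grasp point. The pads swing forward as they close: fully open they stand 13 mm farther back than shut.
Start: joints at [-1.327, 0.468, -0.012, 1.603, 0.006, 1.071, -0.056], TCP at [0.184, 0.623, 0.231] pointing down, gripper open.
Joint ranges: [-2.53, 2.53], [-0.31, 2.02], [-1.57, 1.55], [0.28, 2.44], [-1.29, 4.43], [0.15, 1.84], [-2.92, 2.92]. Speed limits (rad/s): [2.57, 2.57, 3.14, 3.14, 3.14, 3.14, 3.14].

### API

Orientations are given as a unit quaternion [x, y, z, w].
In Python, from plant import arm, viewer gives the robot as it stands. The module is installed in compiled form; this text tells all that it offers.
- The arm moves only by the tool arm_command, never from a script. Its argument "motion" is a list of rows, each an object of numbers: "claw": the opening, from 0 (shut) to 1 (fully open); "tx", "ty", "tz": the shift along the world's x, y, z in m; "wx", "wy", "wz": the turn, a rotation vector about the world's x, y, z in rad. A call has 1 to 20 rows; each row shifts and turns the commanded pose from where the row before left it; what a row does not reach is not made up. A row lasts 1/12 s, in which the tool goes at most 41.7 mm and 7.16 degrees, less where a joint would pass 70% of its speed; a pose out of reach is approached as far as the arm can. A call with a gripper value outside its range is refused whole. The fingers move at their own pace and stop on an object; the grip force is fixed at half the most. Time passes only in rows, so rows that do not move let the fingers close. It gives the time, the measured TCP pose, the force and the opening at its end, in the units of the state.
- arm.get_state(): the state, without advancing time (a new reading comes with each control period).
- viewer.grab_frame(name): name is "scene" or "top" or "wrist"; returns a dict with "img" (480x640x3 uint8, red, green, blue), "vfov" (degrees; the focal length in pixels is half the picture's height over the tangent of half this angle, whatever the lens; pixels are square), "cx", "cy" (the principal point, pixels), "T" (4x4, takes a point from camera to world coordinates). Camera axes: x right, y down, z forward; pixel columns grow to the right and rows downward; lengths in m; the calibration is good to about 2 mm. A picture is of the moment at which its call begins. There is no depth.
- arm.close_job(): hands the job in, once; it reports no verdict.
The state is a dict: "clock": time; "q": joint angles; "qd": joint speeds; "joint_torque": joint torques, N m; "tool_pos": TCP position; "orientation": TCP orientation; "ft_force": force on the tool from outside, world axes, zero at the start; "torque": the same for the moment, N m; "gripper_width": finger opening in m.
Only numpy, scipy, OpenCV 4.12 (cv2) and the standard library are available. Lean on these libraries where they do the work, as an engineer would, in place of code of your own. Each camera call takes 0.05 s, during which the arm holds its last target. There are 200 camera calls.

## Working session

There is one attempt and no reset: what is moved stays moved. The work goes in short steps, Python scripts to look and compute and a tool call to move; the robot and the scene stay as the last step left them, time stands still between calls to the robot, and variables do not carry over. Pictures are saved under pics/ and viewed, about 8 in all and at most 12, crops included, and the job is handed in when it is done.

Besides the shell and the picture viewer there is one more tool, called as name([rows], argument=value, ...), one row to a line, values as JSON. arm_command: Moves the arm, as the interface text tells. Its arguments: {"type":"object","properties":{"motion":{"type":"array"}},"required":["motion"]}

```bash
mkdir -p pics
cat > h.py <<'E'
from plant import arm, viewer
import numpy as np, cv2, pickle
def snap(n,f):
    d=viewer.grab_frame(n); cv2.imwrite(f'pics/{f}.png',d['img'][:,:,::-1]); pickle.dump(d,open(f'pics/{f}.pkl','wb')); return d
def load(f): return pickle.load(open(f'pics/{f}.pkl','rb'))
def fl(d): return 240/np.tan(np.radians(d['vfov'])/2)
def ray(d,u,v):
    T=np.array(d['T']); r=T[:3,:3]@np.array([(u-d['cx'])/fl(d),(v-d['cy'])/fl(d),1]); return T[:3,3],r
def atz(d,u,v,z):
    o,r=ray(d,u,v); return o+r*(z-o[2])/r[2]
def proj(d,p):
    T=np.array(d['T']); c=T[:3,:3].T@(np.array(p)-T[:3,3]); return c[:2]/c[2]*fl(d)+[d['cx'],d['cy']]
E
python3 - <<'E'
from h import *
for n in('scene','top'):
    d=snap(n,n+'0'); print(n,d['vfov'],d['cx'],d['cy'],np.round(d['T'],3).tolist())
s=arm.get_state(); print(s['tool_pos'],s['orientation'],s['gripper_width'],s['clock'],arm.hold_point_z)
a=cv2.imread('pics/top0.png');b=cv2.imread('pics/scene0.png')
E
```

```text
scene 43.66886015620158 325.36947711150185 240.75916909356144 [[-0.733, 0.524, -0.433, 1.024], [0.68, 0.564, -0.468, 0.492], [-0.001, -0.638, -0.77, 0.801], [0.0, 0.0, 0.0, 1.0]]
top 45.17031318292818 324.8689623479117 235.73888169059862 [[-0.007, -0.998, 0.069, 0.514], [-1.0, 0.007, 0.009, 0.048], [-0.009, -0.069, -0.998, 1.273], [0.0, 0.0, 0.0, 1.0]]
[0.18376288 0.62293148 0.23038916] [ 1.42883212e-01  9.89739199e-01 -8.37687211e-04 -5.58149700e-05] 0.08567811718111583 0.1 0.0187
```

View pics/top0.png

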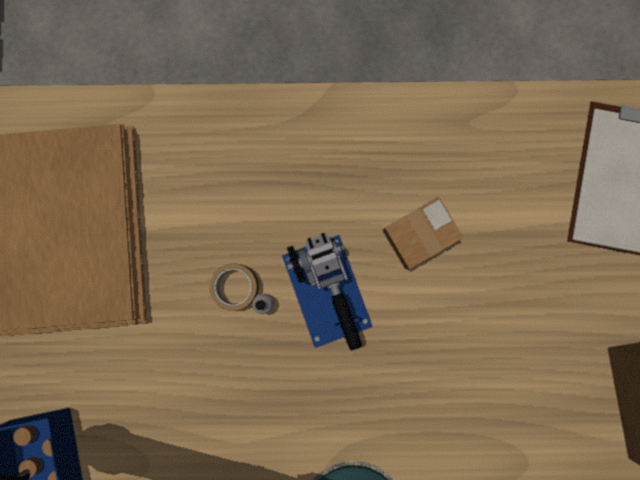

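View pics/scene0.png

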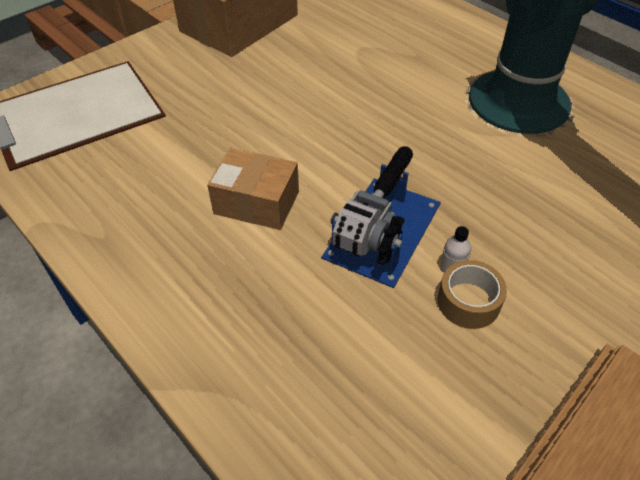

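The top view shows the stamp drum near (323,263), the wheel near (295,263) and the handle end near (355,348). The tape and bottle are on the wheel side at (235,287) and (263,304), and the carton is at (422,234). I'll enlarge both views.

Run:
```python
from h import *
a=cv2.imread('pics/top0.png')[225:360,270:390];b=cv2.imread('pics/scene0.png')[140:290,310:450]
a=cv2.resize(a,None,fx=4,fy=4,interpolation=cv2.INTER_CUBIC)[:540];b=cv2.resize(b,(320,343),interpolation=cv2.INTER_CUBIC)
b=cv2.resize(cv2.imread('pics/scene0.png')[175:275,320:420],(320,320),interpolation=cv2.INTER_CUBIC)
c=np.zeros((540,800,3),np.uint8);c[:,:480]=a;c[:320,480:]=b
cv2.imwrite('pics/c0.png',c)
```

```text
(no output)
```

View pics/c0.png

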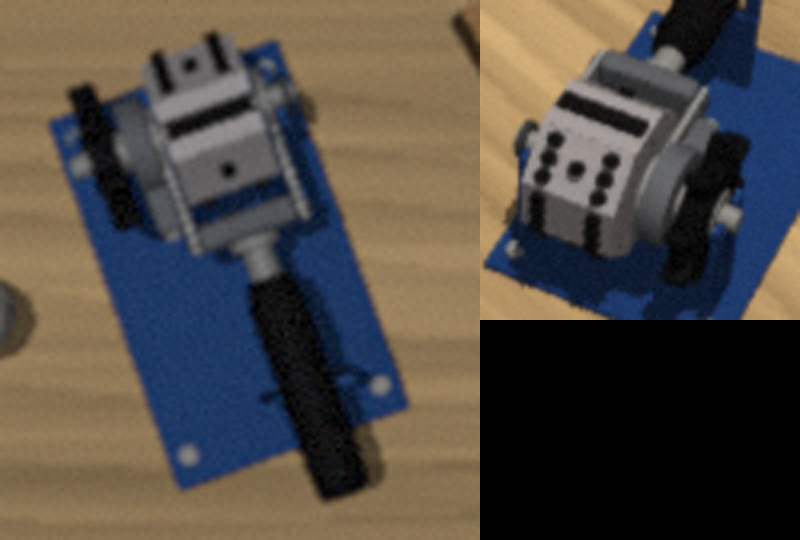

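The bar flat is in the middle from above: 7 dots in front of it, 1 dot behind it. That suggests two clicks short. Next I'll estimate the pose and check that by projection.

Run:
```python
from h import *
d=load('top0');s=load('scene0')
P=lambda u,v,z: atz(d,270+u/4,225+v/4,z)
c=[P(*p,.006) for p in((50,122),(278,40),(408,407),(182,490))]
for i in range(4): print('edge',np.linalg.norm(c[i]-c[(i+1)%4]))
f=(c[0]+c[1]-c[2]-c[3])[:2]; l=(c[0]+c[3]-c[1]-c[2])[:2]
print('front dir',np.degrees(np.arctan2(f[1],f[0])),'left-90',np.degrees(np.arctan2(l[1],l[0]))-90)
th=np.arctan2(f[1],f[0])*.6+.4*(np.arctan2(l[1],l[0])-np.pi/2)
x=np.array([np.cos(th),np.sin(th),0]);y=np.array([-x[1],x[0],0]);z=np.array([0,0,1.])
e1=P(80,165,.075);e2=P(290,92,.075);print('axle ends',e1,e2,np.linalg.norm(e1-e2),'ang',np.degrees(np.arctan2(*(e1-e2)[1::-1]))-90)
W=e1-y*.016; S=W-y*.058   # hub seen end ~18mm out
print('wheel',W,'stamp',S,'th',th, 'plate mid rel S',[(sum(c)/4-S)@a for a in(x,y)])
print('handle end px crop',(proj(d,S-x*.205)-[270,225])*4)
for n in range(4):
    a=n*np.pi/4; p=S+.042*(np.cos(a)*x+np.sin(a)*z)
    print(n,'top crop',(proj(d,p)-[270,225])*4,'scene crop',(proj(s,p)-[320,175])*3.2+[480,0])
print('wheel scene',(proj(s,W)-[320,175])*3.2+[480,0])
for a in (67.5,112.5): 
    p=W+.042*(np.cos(np.radians(a))*x+np.sin(np.radians(a))*z);print((proj(d,p)-[270,225])*4)
print('bottle',atz(d,262,303,.095),'tape',atz(d,235,287,.048))
```

```text
edge 0.1332188474376855
edge 0.21225152560009455
edge 0.13086350869163305
edge 0.21279284257139852
front dir 19.290073245122137 left-90 19.51185574924193
axle ends [0.53420265 0.13072914 0.075     ] [0.5713231 0.0214471 0.075    ] 0.11541444002379957 ang 18.761371892054825
wheel [0.53951164 0.11563561 0.075     ] stamp [0.55875673 0.06092157 0.075     ] th 0.3382236250463318 plate mid rel S [np.float64(-0.07574464342892832), np.float64(0.019317576906280682)]
handle end px crop [349.21374232 492.40985463]
0 top crop [186.92444442  40.83012992] scene crop [556.86728535 219.85399037]
1 top crop [193.74925366  59.49343484] scene crop [569.7098     163.23576331]
2 top crop [213.25146973 113.61830372] scene crop [597.60856486 105.70658826]
3 top crop [233.39155066 169.79937743] scene crop [622.60998926  83.73381411]
wheel scene [700.21350501 203.80669239]
[ 93.94452212 122.84137076]
[115.37760883 183.12285253]
bottle [0.45965016 0.18649777 0.095     ] tape [0.49155509 0.24932738 0.048     ]
```

Projection confirms the bar on top, so it needs exactly two clicks. The wheel centre is near (0.5395, 0.1156) with the stamp heading at 19.4°. I'll approach behind and above the wheel with the fingers shut and the pads' 22 mm width along the stamp's x.

arm_command([
  {"claw":0,"tx":0.017,"ty":-0.029,"wz":0.035},
  {"claw":0,"tx":0.017,"ty":-0.029,"wz":0.035},
  {"claw":0,"tx":0.017,"ty":-0.029,"wz":0.035},
  {"claw":0,"tx":0.017,"ty":-0.029,"wz":0.035},
  {"claw":0,"tx":0.017,"ty":-0.029,"wz":0.035},
  {"claw":0,"tx":0.017,"ty":-0.029,"wz":0.035},
  {"claw":0,"tx":0.017,"ty":-0.029,"wz":0.035},
  {"claw":0,"tx":0.017,"ty":-0.029,"wz":0.035},
  {"claw":0,"tx":0.017,"ty":-0.029,"wz":0.035},
  {"claw":0,"tx":0.017,"ty":-0.029,"wz":0.035},
  {"claw":0,"tx":0.017,"ty":-0.029,"wz":0.035},
  {"claw":0,"tx":0.017,"ty":-0.029,"wz":0.035},
  {"claw":0,"tx":0.017,"ty":-0.029,"wz":0.035},
  {"claw":0,"tx":0.017,"ty":-0.029,"wz":0.035},
  {"claw":0,"tx":0.017,"ty":-0.029,"wz":0.035},
  {"claw":0,"tx":0.017,"ty":-0.029,"wz":0.035},
  {"claw":0,"tx":0.017,"ty":-0.029,"wz":0.035},
  {"claw":0,"tx":0.017,"ty":-0.029,"wz":0.035},
  {"claw":0},
  {"claw":0},
])

```text
$.motion[0]: bad value
```

Run:
```python
from h import *
d=snap('wrist','w1'); print(np.round(d['T'],3).tolist(),d['vfov'])
s=arm.get_state(); print(s['tool_pos'],s['orientation'],s['gripper_width'],s['clock'],s['ft_force'])
```

```text
[[0.284, 0.912, 0.297, 0.108], [0.959, -0.269, -0.091, 0.647], [-0.003, 0.311, -0.95, 0.373], [0.0, 0.0, 0.0, 1.0]] 68.14809863945052
[0.18380751 0.62303581 0.23054522] [ 1.42923350e-01  9.89733514e-01 -6.96183263e-04 -4.11833553e-05] 0.08562881655822312 0.15 [-0.24413237  0.41860276 -1.0535735 ]
```

View pics/w1.png

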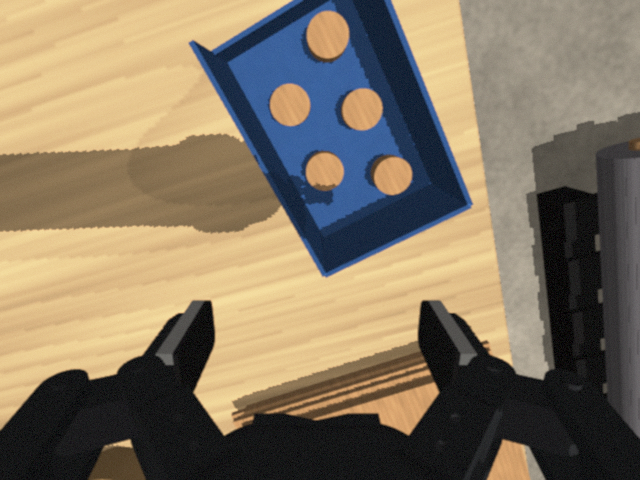

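The picture shows only the tray at the start pose. The move was refused as "bad value", so I'll try one row with all keys present.

arm_command([
  {"claw":0.0,"tx":0.017,"ty":-0.029,"tz":0.0,"wx":0.0,"wy":0.0,"wz":0.035},
])

```text
clock: 0.23
tool_pos: [0.1957, 0.5984, 0.2304]
orientation: [0.122, 0.993, 0.001, -0.002]
ft_force: [-0.5, -0.1, 0.3]
gripper_width: 0.0756
```

arm_command([
  {"claw":0.0,"tx":0.017,"ty":-0.029,"tz":0.0,"wx":0.0,"wy":0.0,"wz":0.035},
  {"claw":0.0,"tx":0.017,"ty":-0.029,"tz":0.0,"wx":0.0,"wy":0.0,"wz":0.035},
  {"claw":0.0,"tx":0.017,"ty":-0.029,"tz":0.0,"wx":0.0,"wy":0.0,"wz":0.035},
  {"claw":0.0,"tx":0.017,"ty":-0.029,"tz":0.0,"wx":0.0,"wy":0.0,"wz":0.035},
  {"claw":0.0,"tx":0.017,"ty":-0.029,"tz":0.0,"wx":0.0,"wy":0.0,"wz":0.035},
  {"claw":0.0,"tx":0.017,"ty":-0.029,"tz":0.0,"wx":0.0,"wy":0.0,"wz":0.035},
  {"claw":0.0,"tx":0.017,"ty":-0.029,"tz":0.0,"wx":0.0,"wy":0.0,"wz":0.035},
  {"claw":0.0,"tx":0.017,"ty":-0.029,"tz":0.0,"wx":0.0,"wy":0.0,"wz":0.035},
  {"claw":0.0,"tx":0.017,"ty":-0.029,"tz":0.0,"wx":0.0,"wy":0.0,"wz":0.035},
  {"claw":0.0,"tx":0.017,"ty":-0.029,"tz":0.0,"wx":0.0,"wy":0.0,"wz":0.035},
  {"claw":0.0,"tx":0.017,"ty":-0.029,"tz":0.0,"wx":0.0,"wy":0.0,"wz":0.035},
  {"claw":0.0,"tx":0.017,"ty":-0.029,"tz":0.0,"wx":0.0,"wy":0.0,"wz":0.035},
  {"claw":0.0,"tx":0.017,"ty":-0.029,"tz":0.0,"wx":0.0,"wy":0.0,"wz":0.035},
  {"claw":0.0,"tx":0.017,"ty":-0.029,"tz":0.0,"wx":0.0,"wy":0.0,"wz":0.035},
  {"claw":0.0,"tx":0.017,"ty":-0.029,"tz":0.0,"wx":0.0,"wy":0.0,"wz":0.035},
  {"claw":0.0,"tx":0.017,"ty":-0.029,"tz":0.0,"wx":0.0,"wy":0.0,"wz":0.035},
  {"claw":0.0,"tx":0.017,"ty":-0.029,"tz":0.0,"wx":0.0,"wy":0.0,"wz":0.035},
  {"claw":0.0,"tx":0.0,"ty":0.0,"tz":0.0,"wx":0.0,"wy":0.0,"wz":0.0},
  {"claw":0.0,"tx":0.0,"ty":0.0,"tz":0.0,"wx":0.0,"wy":0.0,"wz":0.0},
])

```text
clock: 1.82
tool_pos: [0.4904, 0.0995, 0.2311]
orientation: [-0.168, 0.986, -0.0, -0.0]
ft_force: [0.3, 0.6, 0.6]
gripper_width: -0.0003
```

Run:
```python
from h import *
d=snap('wrist','w2'); print(np.round(d['T'],3).tolist())
s=arm.get_state(); print(s['tool_pos'],s['orientation'],s['gripper_width'],s['clock'],s['ft_force'])
```

```text
[[-0.331, 0.897, 0.293, 0.416], [0.943, 0.315, 0.102, 0.074], [-0.001, 0.31, -0.951, 0.374], [0.0, 0.0, 0.0, 1.0]]
[0.48972467 0.10116079 0.23102688] [-1.69865019e-01  9.85467272e-01  1.25217403e-04 -3.40695141e-04] -0.0005881179740718284 1.8667 [ 0.45763406  0.0587983  -0.15506967]
```

View pics/w2.png

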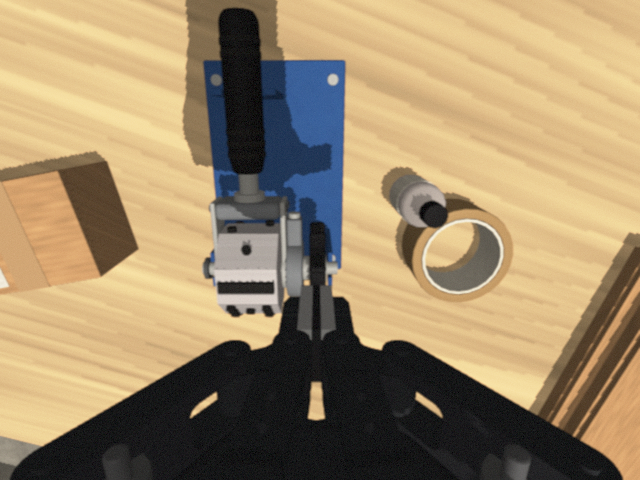

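The handle lies at the top of the frame (behind). The bar flat is at (245,288), with one dot at (245,247) behind it. The wheel top is at about (318,245) and the axle ends at (208,268) and (335,268). I'll check the wheel's lateral position against the estimate.

Run:
```python
from h import *
d=load('w2');th=.338
x=np.array([np.cos(th),np.sin(th),0]);y=np.array([-x[1],x[0],0]);z=np.array([0,0,1.])
W=np.array([.5395,.1156,.075])
print('axle end',proj(d,W+.018*y),'rear tooth tip',proj(d,W+.042*(-.383*x+.924*z)),'low tooth',proj(d,W+.042*(-.924*x+.383*z)),'S',proj(d,W-.058*y))
print('meas axle end',atz(d,337,268,.075),'far',atz(d,206,268,.075),'expect',W+.018*y)
im=cv2.imread('pics/w2.png')[190:330,190:390];im=cv2.resize(im,(800,560),interpolation=cv2.INTER_CUBIC);cv2.imwrite('pics/c2.png',im)
```

```text
axle end [334.10788273 267.86869355] rear tooth tip [314.18810771 268.89277372] low tooth [314.28651782 232.98541267] S [251.09777061 267.8615153 ]
meas axle end [0.53277547 0.13512468 0.075     ] far [0.57256584 0.02195334 0.075     ] expect [0.53353118 0.13258156 0.075     ]
```

View pics/c2.png

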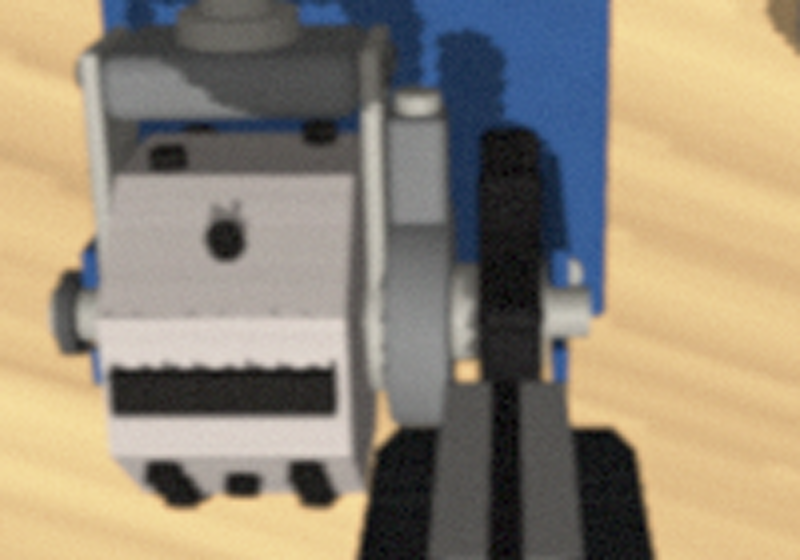

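The wheel's longitudinal position agrees. Laterally it sits about 2.5 mm further out, so I use W ≈ (0.5387, 0.118). I'll shift, descend behind the wheel to tip height 107 mm, and start the push.

arm_command([
  {"claw":0.0,"tx":0.005,"ty":0.006,"tz":-0.02,"wx":0.0,"wy":0.0,"wz":0.0},
  {"claw":0.0,"tx":0.0,"ty":0.0,"tz":-0.026,"wx":0.0,"wy":0.0,"wz":0.0},
  {"claw":0.0,"tx":0.0,"ty":0.0,"tz":-0.026,"wx":0.0,"wy":0.0,"wz":0.0},
  {"claw":0.0,"tx":0.0,"ty":0.0,"tz":-0.026,"wx":0.0,"wy":0.0,"wz":0.0},
  {"claw":0.0,"tx":0.0,"ty":0.0,"tz":-0.026,"wx":0.0,"wy":0.0,"wz":0.0},
  {"claw":0.0,"tx":0.0,"ty":0.0,"tz":0.0,"wx":0.0,"wy":0.0,"wz":0.0},
  {"claw":0.0,"tx":0.0,"ty":0.0,"tz":0.0,"wx":0.0,"wy":0.0,"wz":0.0},
  {"claw":0.0,"tx":0.0028,"ty":0.001,"tz":0.0,"wx":0.0,"wy":0.0,"wz":0.0},
  {"claw":0.0,"tx":0.0028,"ty":0.001,"tz":0.0,"wx":0.0,"wy":0.0,"wz":0.0},
  {"claw":0.0,"tx":0.0028,"ty":0.001,"tz":0.0,"wx":0.0,"wy":0.0,"wz":0.0},
  {"claw":0.0,"tx":0.0,"ty":0.0,"tz":0.0,"wx":0.0,"wy":0.0,"wz":0.0},
])

```text
clock: 2.78
tool_pos: [0.5049, 0.1112, 0.1087]
orientation: [-0.171, 0.985, 0.0, 0.002]
ft_force: [-0.0, -0.5, 0.6]
gripper_width: -0.0
```

arm_command([
  {"claw":0.0,"tx":0.0028,"ty":0.001,"tz":0.0,"wx":0.0,"wy":0.0,"wz":0.0},
  {"claw":0.0,"tx":0.0028,"ty":0.001,"tz":0.0,"wx":0.0,"wy":0.0,"wz":0.0},
  {"claw":0.0,"tx":0.0028,"ty":0.001,"tz":0.0,"wx":0.0,"wy":0.0,"wz":0.0},
  {"claw":0.0,"tx":0.0028,"ty":0.001,"tz":0.0,"wx":0.0,"wy":0.0,"wz":0.0},
])

```text
clock: 3.12
tool_pos: [0.5138, 0.114, 0.1072]
orientation: [-0.171, 0.985, -0.0, -0.001]
ft_force: [-3.4, -1.2, 2.3]
gripper_width: -0.0001
```

arm_command([
  {"claw":0.0,"tx":0.0028,"ty":0.001,"tz":0.0,"wx":0.0,"wy":0.0,"wz":0.0},
  {"claw":0.0,"tx":0.0028,"ty":0.001,"tz":0.0,"wx":0.0,"wy":0.0,"wz":0.0},
])

```text
clock: 3.28
tool_pos: [0.5207, 0.1165, 0.1073]
orientation: [-0.171, 0.985, 0.0, 0.0]
ft_force: [-1.0, -0.7, 1.5]
gripper_width: -0.0001
```

arm_command([
  {"claw":0.0,"tx":0.0028,"ty":0.001,"tz":0.0,"wx":0.0,"wy":0.0,"wz":0.0},
  {"claw":0.0,"tx":0.0028,"ty":0.001,"tz":0.0,"wx":0.0,"wy":0.0,"wz":0.0},
  {"claw":0.0,"tx":0.0028,"ty":0.001,"tz":0.0,"wx":0.0,"wy":0.0,"wz":0.0},
  {"claw":0.0,"tx":0.0,"ty":0.0,"tz":0.0,"wx":0.0,"wy":0.0,"wz":0.0},
])

```text
clock: 3.62
tool_pos: [0.53, 0.1201, 0.1076]
orientation: [-0.171, 0.985, 0.0, 0.001]
ft_force: [1.1, 0.7, 1.6]
gripper_width: -0.0001
```

Run:
```python
from h import *
a=cv2.resize(snap('wrist','w3')['img'][180:330,190:390],(400,300),interpolation=cv2.INTER_CUBIC)
b=cv2.resize(snap('scene','s3')['img'][165:275,320:430],(400,400),interpolation=cv2.INTER_CUBIC)
c=np.zeros((400,800,3),np.uint8);c[:300,:400]=a;c[:,400:]=b;cv2.imwrite('pics/c3.png',c[:,:,::-1])
print(arm.get_state()['tool_pos'],arm.get_state()['ft_force'])
```

```text
[0.5296514  0.11989847 0.10759482] [1.4913334  0.72072986 0.5199619 ]
```

View pics/c3.png

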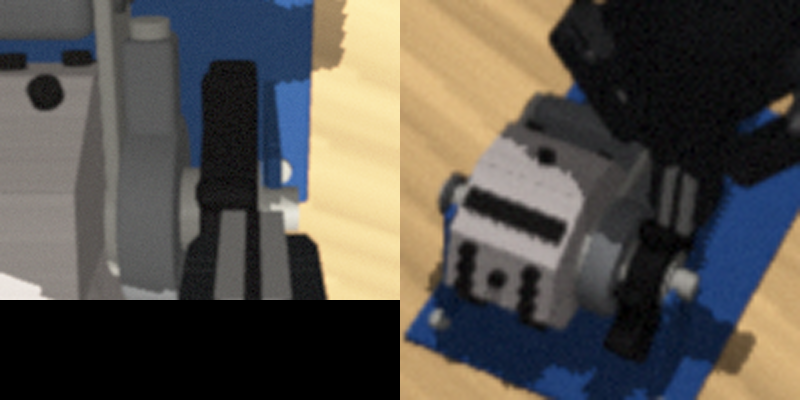

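One click is done: the bar is now on the front-top flat and the 7 dots face front, and the next tooth rests lightly on the finger's back. I'll lift, go back, lower and repeat the same stroke, pausing before the click.

arm_command([
  {"claw":0.0,"tx":0.0,"ty":0.0,"tz":0.008,"wx":0.0,"wy":0.0,"wz":0.0},
  {"claw":0.0,"tx":0.0,"ty":0.0,"tz":0.012,"wx":0.0,"wy":0.0,"wz":0.0},
  {"claw":0.0,"tx":0.0,"ty":0.0,"tz":0.005,"wx":0.0,"wy":0.0,"wz":0.0},
  {"claw":0.0,"tx":0.0,"ty":0.0,"tz":0.0,"wx":0.0,"wy":0.0,"wz":0.0},
  {"claw":0.0,"tx":-0.0168,"ty":-0.006,"tz":0.0,"wx":0.0,"wy":0.0,"wz":0.0},
  {"claw":0.0,"tx":-0.0168,"ty":-0.006,"tz":0.0,"wx":0.0,"wy":0.0,"wz":0.0},
  {"claw":0.0,"tx":0.0,"ty":0.0,"tz":0.0,"wx":0.0,"wy":0.0,"wz":0.0},
  {"claw":0.0,"tx":0.0,"ty":0.0,"tz":-0.012,"wx":0.0,"wy":0.0,"wz":0.0},
  {"claw":0.0,"tx":0.0,"ty":0.0,"tz":-0.013,"wx":0.0,"wy":0.0,"wz":0.0},
  {"claw":0.0,"tx":0.0,"ty":0.0,"tz":0.0,"wx":0.0,"wy":0.0,"wz":0.0},
  {"claw":0.0,"tx":0.0,"ty":0.0,"tz":0.0,"wx":0.0,"wy":0.0,"wz":0.0},
])

```text
clock: 4.63
tool_pos: [0.4946, 0.1073, 0.107]
orientation: [-0.171, 0.985, -0.0, -0.001]
ft_force: [-0.0, -0.6, -0.3]
gripper_width: -0.0002
```

Run:
```python
from h import *
a=cv2.resize(snap('wrist','w4')['img'][180:330,190:390],(400,300),interpolation=cv2.INTER_CUBIC)
b=cv2.resize(snap('scene','s4')['img'][165:275,320:430],(400,400),interpolation=cv2.INTER_CUBIC)
c=np.zeros((400,800,3),np.uint8);c[:300,:400]=a;c[:,400:]=b;cv2.imwrite('pics/c4.png',c[:,:,::-1])
print(arm.get_state()['tool_pos'],arm.get_state()['ft_force'])
```

```text
[0.49538186 0.1075141  0.10778162] [-0.14418944  0.26045032 -0.32444714]
```

View pics/c4.png

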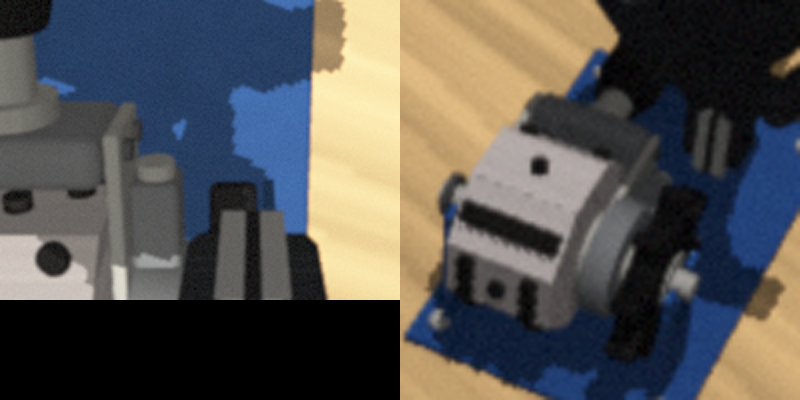

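The wheel is now one click short: bar on front-top, seven dots in front, one dot on top. I'll repeat the stroke.

arm_command([
  {"claw":0.0,"tx":0.0028,"ty":0.001,"tz":0.0,"wx":0.0,"wy":0.0,"wz":0.0},
  {"claw":0.0,"tx":0.0028,"ty":0.001,"tz":0.0,"wx":0.0,"wy":0.0,"wz":0.0},
  {"claw":0.0,"tx":0.0028,"ty":0.001,"tz":0.0,"wx":0.0,"wy":0.0,"wz":0.0},
  {"claw":0.0,"tx":0.0028,"ty":0.001,"tz":0.0,"wx":0.0,"wy":0.0,"wz":0.0},
  {"claw":0.0,"tx":0.0028,"ty":0.001,"tz":0.0,"wx":0.0,"wy":0.0,"wz":0.0},
  {"claw":0.0,"tx":0.0028,"ty":0.001,"tz":0.0,"wx":0.0,"wy":0.0,"wz":0.0},
  {"claw":0.0,"tx":0.0028,"ty":0.001,"tz":0.0,"wx":0.0,"wy":0.0,"wz":0.0},
  {"claw":0.0,"tx":0.0028,"ty":0.001,"tz":0.0,"wx":0.0,"wy":0.0,"wz":0.0},
  {"claw":0.0,"tx":0.0028,"ty":0.001,"tz":0.0,"wx":0.0,"wy":0.0,"wz":0.0},
  {"claw":0.0,"tx":0.0028,"ty":0.001,"tz":0.0,"wx":0.0,"wy":0.0,"wz":0.0},
  {"claw":0.0,"tx":0.0028,"ty":0.001,"tz":0.0,"wx":0.0,"wy":0.0,"wz":0.0},
  {"claw":0.0,"tx":0.0028,"ty":0.001,"tz":0.0,"wx":0.0,"wy":0.0,"wz":0.0},
  {"claw":0.0,"tx":0.0,"ty":0.0,"tz":0.0,"wx":0.0,"wy":0.0,"wz":0.0},
])

```text
clock: 5.82
tool_pos: [0.53, 0.1201, 0.1076]
orientation: [-0.171, 0.985, 0.0, 0.001]
ft_force: [0.9, 1.5, -0.3]
gripper_width: 0.0002
```

arm_command([
  {"claw":0.0,"tx":0.0,"ty":0.0,"tz":0.008,"wx":0.0,"wy":0.0,"wz":0.0},
  {"claw":0.0,"tx":0.0,"ty":0.0,"tz":0.012,"wx":0.0,"wy":0.0,"wz":0.0},
  {"claw":0.0,"tx":0.0,"ty":0.0,"tz":0.03,"wx":0.0,"wy":0.0,"wz":0.0},
  {"claw":0.0,"tx":0.0,"ty":0.0,"tz":0.03,"wx":0.0,"wy":0.0,"wz":0.0},
  {"claw":0.0,"tx":-0.02,"ty":-0.007,"tz":0.03,"wx":0.0,"wy":0.0,"wz":0.0},
  {"claw":0.0,"tx":-0.02,"ty":-0.007,"tz":0.03,"wx":0.0,"wy":0.0,"wz":0.0},
  {"claw":0.0,"tx":-0.02,"ty":-0.007,"tz":0.0,"wx":0.0,"wy":0.0,"wz":0.0},
  {"claw":0.0,"tx":0.0,"ty":0.0,"tz":0.0,"wx":0.0,"wy":0.0,"wz":0.0},
  {"claw":0.0,"tx":0.0,"ty":0.0,"tz":0.0,"wx":0.0,"wy":0.0,"wz":0.0},
])

```text
clock: 6.57
tool_pos: [0.4681, 0.0982, 0.2488]
orientation: [-0.171, 0.985, 0.0, 0.001]
ft_force: [-0.3, -0.3, -0.4]
gripper_width: 0.0001
```

Run:
```python
from h import *
d=snap('scene','s5');snap('top','t5')
a=cv2.resize(d['img'][165:275,320:430],(400,400),interpolation=cv2.INTER_CUBIC)
b=cv2.resize(load('t5')['img'][225:360,205:385],(400,300),interpolation=cv2.INTER_CUBIC)
c=np.zeros((400,800,3),np.uint8);c[:,:400]=a;c[:300,400:]=b;cv2.imwrite('pics/c5.png',c[:,:,::-1])
print(arm.get_state()['tool_pos'],arm.get_state()['ft_force'])
```

```text
[0.46880968 0.09863001 0.24768636] [ 0.63598078 -0.2970353  -0.64230119]
```

View pics/c5.png

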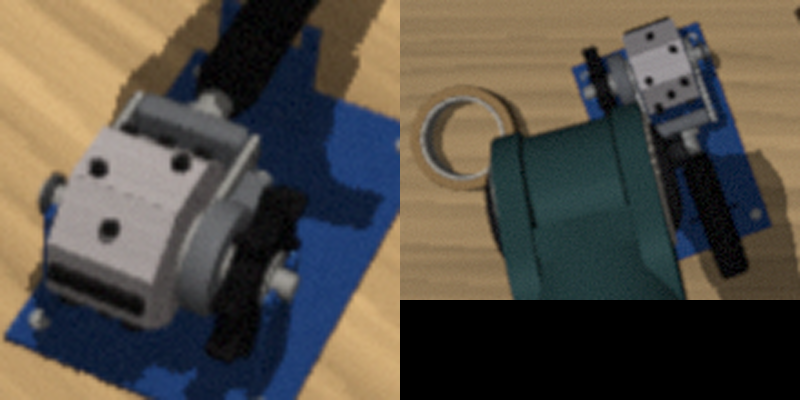

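The bar is on the front flat, with one dot on front-top and two dots on top. The stamp lies in its rest and the arm is clear, so I'm handing in.

```bash
python3 -c "
from plant import arm
print(arm.close_job())"
```

```text
the job is handed in; nothing more can be done
None
```

I turned the thumbwheel forward two clicks, so the bar type now faces out of the front, and handed the job in at about 6.7 s. The starting position was two clicks short, read in the pictures and confirmed by projection. I made two slow strokes of about 36 mm with the shut fingertips, lifting clear after each one.

**Checks before hand-in:**
- **Type:** the last scene picture shows the bar on the front flat, one dot on the front-top flat and two dots on top. The first stroke was also confirmed as exactly one click.
- **Stamp:** by eye it lies in its rest as before; I did not measure its offset or tilt.
- **Forces:** the highest force reading reported was about 4 N, and under 1 N after withdrawing.
- **Bystanders:** the arm never came near the tape roll, ink bottle or carton. The roll looks unmoved. In that last check the arm hid the bottle from above and the carton was outside the crops, so I did not recheck those two.

**Not as expected:** the first move call was refused because not every key was given, and nothing moved. The wheel's sideways position was about 2.5 mm off my first estimate, and I corrected it before contact.

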